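Pack the last two porcelain pieces and hold the caddy in its corner

ROBOT

A 6-joint arm with a two-finger parallel gripper is mounted at the origin on the work surface. World frame = base frame: x ahead of the robot, y to its left, z up, the work surface at z = 0. Lengths are in m, angles in degrees, forces in N, time in s.
With the tool pointing down it reaches from about 0.375 to 0.75 m from the base axis. Payload 9 kg.
Tool frame: the origin (TCP) lies where the fingers leave the gripper's body, on its centre line; the fingertips stand 73 mm ahead of it and the grasp point (between the pads) lies 54 mm ahead of it (robot.tip_reach is the distance from the TCP to the fingertips, in m); z points along the fingers, y is the direction in which the jaws open and shut (so a half turn about z gives the same grasp; the last joint's range is limited). The gripper opens to 85 mm and grips with 20 to 120 N. Pads are 22 mm wide; open, the fingers measure 114 mm over their backs; the gripper's body (76 mm by 85 mm) begins 54 mm behind the grasp point. The pads swing forward as they close: fully open they stand 13 mm farther back than shut.
Start: joints at [-82.775, 5.964, 5.575, 89.605, 0, 77.527], TCP at [0.202, -0.565, 0.304] pointing down, gripper open.
Joint ranges: [-171.21, 171.21], [-48.23, 106.86], [-62.78, 66.21], [-105.2, 120.99], [-86.42, 89.51], [-180, 180]. Speed limits (degrees/s): [127.2, 127.2, 147.25, 180, 180, 180].

INTERFACE

Orientations are given as [roll, pitch, yaw] about the fixed x, y, z axes, in that order (R = Rz(yaw) Ry(pitch) Rx(roll)).
In Python, from plant import robot gives the robot as it stands. Calls block until the motion is done:
- robot.move_pose(position, orientation): joint-space move of the TCP to a pose.
- robot.line_to(position, vel=0.15, rotation=None, guard=None): straight line of the TCP; rotation=None keeps the orientation; vel is the mean speed in m/s. With guard (N) it stops when the force on the tool has changed by that much, and returns True; else False.
- robot.goto_joints(angles): joint-space move.
- robot.set_gripper(opening): finger opening in m; the grip force is fixed at half the most; returns when the fingers have stopped.
- robot.pause(seconds).
- robot.ik(position, orientation): joint angles nearest the present ones, or None.
- robot.observe(): the state.
- robot.grab_frame(name): name is "scene" or "top" or "wrist"; returns the picture (384x512x3 uint8, blue, green, red); there is no depth.
- robot.get_calibration(name): a dict with "vertical_fov" (degrees; the focal length in pixels is half the picture's height over the tangent of half this angle, whatever the lens; pixels are square), "cx", "cy" (the principal point, pixels), "rvec" (rotation vector, rad) and "tvec" (3), from world to camera coordinates, as OpenCV has them. Camera axes: x right, y down, z forward; pixel columns grow to the right and rows downward; lengths in m; the calibration is good to about 2 mm. A picture is of the moment at which its call begins: read the wrist's pose just before it. get_calibration takes no time and is no camera call; for the wrist camera it gives the pose at the moment of the call.
A pose or a line that the arm cannot do raises robot.IKError and nothing moves.
- robot.job_done(): hands the job in, once; it reports no verdict.
The state is a dict: "time": time; "q": joint angles; "qvel": joint speeds; "joint_torque": joint torques, N m; "tool_pos": TCP position; "tcp_rot": TCP orientation; "ft_force": force on the tool from outside, world axes, zero at the start; "torque": the same for the moment, N m; "gripper_width": finger opening in m.
Only numpy, scipy, OpenCV 4.12 (cv2) and the standard library are available. Lean on these libraries where they do the work, as an engineer would, in place of code of your own. Each camera call takes 0.05 s, during which the arm holds its last target.

TASK

Finish packing the wooden case: stand the blue brush pot snugly in one of its two free corners and let it go, then stand the white square tea caddy in the other free corner and push it, firmly but without jamming it, square against both case walls at once. Finish still gripping the caddy and pressing it into the corner on the case floor, so that the foam cross can be pushed in by hand afterwards: do not let go. It is porcelain, so drop and tip nothing, and leave the packed jar and box and the other pieces where they are.

Things in the scene. Friction and masses are not known exactly. Their poses are not given: they have to be found in the camera images.
- case: Open square wooden case, blue floor cloth, brass corners; fixed. Outside 178 mm, inside 160 x 160 mm, walls 9 mm thick; inner floor 10 mm and wall tops 66 mm above the table. Origin: centre of its underside, at table height; x, y square to the walls. Corners (+x,-y) and (-x,+y) hold the squat jar and the cup box, either way round; (+x,+y) and (-x,-y) are free. Left or right of the middle, any turn.
- wall_a: Wall on the case's +x side (fixed). Origin on its inner face, mid-length, at the height of the case floor; x points straight out of the case, y along the wall. Inner face 160 mm long, 56 mm high above the floor; rigid varnished wood, friction about 0.6. Walls a and b meet in one free corner.
- wall_b: Wall of the case on its +y side, described like wall_a.
- wall_c: Wall of the case on its -x side, described like wall_a. Walls c and d meet in the other free corner.
- wall_d: Wall of the case on its -y side, described like wall_a.
- tray: Dark wooden tray with grey felt, 230 x 230 mm, top 8 mm and rim 14 mm above the table; fixed. The brush pot, the tea caddy and an upside-down tea bowl stand on it in any order, at least 95 mm from centre to centre. Origin at the centre of its underside.
- brush_pot: Porcelain brush pot: cobalt blue upright cylinder with white bands and dots, open at the top, 60 mm outer diameter, 112 mm high, wall 4 mm, 0.2 to 0.4 kg. Origin at the centre of its underside, z up along its axis. Stands upright on the tray at the start.
- tea_caddy: Porcelain tea caddy: white square upright jar with blue bands and a blue flower on each side. Flat-sided body 60 x 60 mm, 104 mm high, then a round neck and blue lid (48 mm across, fixed on) to 124 mm in all; 0.3 to 0.55 kg. Origin at the centre of its underside, z up, x and y square to its sides; all four sides alike. Stands upright on the tray at the start.
- tea_bowl: Bystander: small white and blue bowl upside down on the tray, 88 mm across, 50 mm high. Origin at the centre of its underside.
- squat_jar: Already packed: squat round lidded jar, white and blue, 66 mm across, 56 mm high, loose in its corner of the case. Origin at the centre of its underside.
- cup_box: Already packed: blue card box with a gold stripe and a pale square label, 64 x 64 x 54 mm high, loose in its corner of the case. Origin at the centre of its underside, x and y square to its sides.
- covered_bowl: Bystander: white and blue bowl with a lid, 100 mm across, 82 mm high, on the table beyond the work. Origin at the centre of its underside.
There are look-alikes about, which are no part of the job. What is shaped like the tea_caddy but pink or red is not meant.

How it is judged (in metres and radians):
On the way, in this order (a step that is already met when the one before it is completed fails the run):
1. the brush pot stands upright on the case floor in a free corner, within 10 mm of both walls, and is let go (((x of brush_pot in the frame of case between 0.04 and 0.053 m and y of brush_pot in the frame of case between 0.04 and 0.053 m and z of brush_pot in the frame of case between 0.007 and 0.013 m and angle between brush_pot's own z axis and vertical below 0.08 rad) or (x of brush_pot in the frame of case between -0.053 and -0.04 m and y of brush_pot in the frame of case between -0.053 and -0.04 m and z of brush_pot in the frame of case between 0.007 and 0.013 m and angle between brush_pot's own z axis and vertical below 0.08 rad)) and contact force between the fingers and brush_pot below 0.1 N), for 0.2 s.
2. the tea caddy stands upright on the case floor in the other free corner, within 15 mm of both walls (((x of tea_caddy in the frame of case between 0.035 and 0.053 m and y of tea_caddy in the frame of case between 0.035 and 0.053 m and z of tea_caddy in the frame of case between 0.007 and 0.013 m and angle between tea_caddy's own z axis and vertical below 0.06 rad) or (x of tea_caddy in the frame of case between -0.053 and -0.035 m and y of tea_caddy in the frame of case between -0.053 and -0.035 m and z of tea_caddy in the frame of case between 0.007 and 0.013 m and angle between tea_caddy's own z axis and vertical below 0.06 rad))), for 0.2 s.
At the end, for the whole second after the job is handed in: Pot upright, let go, on the floor of one free corner, max 10 mm from both walls. Caddy upright (0.06 rad), square (0.05 rad), on the floor of the other, max 3 mm from both walls, pressing each with over 2 N, fingers on it. All at rest; packed pieces moved under 12 mm, bystanders under 20 mm (((x of brush_pot in the frame of case between -0.053 and -0.04 m and y of brush_pot in the frame of case between -0.053 and -0.04 m and z of brush_pot in the frame of case between 0.007 and 0.013 m and angle between brush_pot's own z axis and vertical below 0.08 rad and x of tea_caddy in the frame of case between 0.047 and 0.053 m and y of tea_caddy in the frame of case between 0.047 and 0.053 m and z of tea_caddy in the frame of case between 0.007 and 0.013 m and angle between tea_caddy's own z axis and vertical below 0.06 rad and contact force between tea_caddy and wall_a above 2 N and contact force between tea_caddy and wall_b above 2 N) or (x of brush_pot in the frame of case between 0.04 and 0.053 m and y of brush_pot in the frame of case between 0.04 and 0.053 m and z of brush_pot in the frame of case between 0.007 and 0.013 m and angle between brush_pot's own z axis and vertical below 0.08 rad and x of tea_caddy in the frame of case between -0.053 and -0.047 m and y of tea_caddy in the frame of case between -0.053 and -0.047 m and z of tea_caddy in the frame of case between 0.007 and 0.013 m and angle between tea_caddy's own z axis and vertical below 0.06 rad and contact force between tea_caddy and wall_c above 2 N and contact force between tea_caddy and wall_d above 2 N)) and (angle between the x axis of tea_caddy and the x axis of case, either way round below 0.05 rad or angle between the x axis of tea_caddy and the y axis of case, either way round below 0.05 rad) and contact force between the fingers and brush_pot below 0.1 N and contact force between the fingers and tea_caddy above 1 N and linear speed of each of tea_caddy, brush_pot below 0.01 m/s and distance of each of tea_bowl, covered_bowl from where it was at the start of the episode below 0.02 m and distance of each of squat_jar, cup_box from where it was at the start of the episode below 0.012 m); the arm keeps its last pose, push and grip.
It fails at once if a bystander is moved 20 mm or more (distance of any of tea_bowl, covered_bowl from where it was at the start of the episode above 0.02 m).
It fails at once if the packed jar or box is moved 12 mm or more (distance of any of squat_jar, cup_box from where it was at the start of the episode above 0.012 m).
It fails at once if the brush pot or the tea caddy is let go more than 30 mm up in the air (dropped) ((height (world z) of brush_pot above 0.042 m and contact force between anything else and brush_pot below 0.02 N) or (height (world z) of tea_caddy above 0.042 m and contact force between anything else and tea_caddy below 0.02 N)).
It fails at once if the brush pot or the tea caddy is tipped over (more than 0.6 rad) (angle between any of brush_pot, tea_caddy's own z axis and vertical above 0.6 rad).
It fails at once if the tea caddy is jammed against a wall with more than 60 N (contact force between tea_caddy and wall_a above 60 N or contact force between tea_caddy and wall_b above 60 N or contact force between tea_caddy and wall_c above 60 N or contact force between tea_caddy and wall_d above 60 N).
It also fails if it takes over 72 s, if anything falls off the work surface, if the arm or the gripper's body presses on something with over 40 N, if the wrist force passes 120 N, or if a joint passes its speed limit or range.

## Working session

There is one attempt and no reset: what is moved stays moved. The work goes in short steps, each a Python script; the robot and the scene stay as the last script left them, time stands still between calls to the robot, and variables do not carry over. Pictures are saved under pics/ and viewed, and the job is handed in when it is done.

```bash
ls; mkdir -p pics
python3 - <<'E'
from plant import robot
import cv2
for n in ("scene","top","wrist"):
    c=robot.get_calibration(n); im=robot.grab_frame(n); cv2.imwrite(f"pics/{n}0.png",im); print(n,c)
o=robot.observe(); print(o)
E
```

```text
pics
scene {'vertical_fov': 45.446115766152786, 'cx': 262.8858476692645, 'cy': 194.48333327752823, 'rvec': array([ 2.39609983,  0.69580015, -0.24102351]), 'tvec': array([-0.40839218, -0.19666194,  1.38807654])}
top {'vertical_fov': 52.443900255086625, 'cx': 261.6663615404771, 'cy': 192.46375142238017, 'rvec': array([ 2.19071954, -2.2109086 ,  0.0820373 ]), 'tvec': array([-0.00368966,  0.47362008,  1.06144212])}
wrist {'vertical_fov': 66.5682857289109, 'cx': 258.17785516969525, 'cy': 190.06547184513175, 'rvec': array([-2.38014084,  1.67623062,  0.22950392]), 'tvec': array([-0.59926091, -0.03442034,  0.37830673])}
{'time': 0.15, 'q': array([-8.27746331e+01,  5.99129047e+00,  5.53985429e+00,  8.96062066e+01,
       -1.88629496e-04,  7.75281874e+01]), 'qvel': array([-0.13977188, -0.03912195,  0.18239386,  0.07214245, -0.05428933,
        0.09937604]), 'joint_torque': array([ 3.66973996e-03, -5.57352734e+01,  5.04009175e+01,  1.23988185e-02,
       -2.81641360e-04,  1.83341189e-05]), 'tool_pos': array([ 0.20222934, -0.56470403,  0.30332009]), 'tcp_rot': array([-1.79943677e+02, -1.22643208e-02,  1.96971736e+01]), 'ft_force': array([ 0.76345057, -0.03608891, -0.26779137]), 'torque': array([ 0.01332743, -0.06130929,  0.07292934]), 'gripper_width': 0.0853111558265405}
```

View pics/scene0.png

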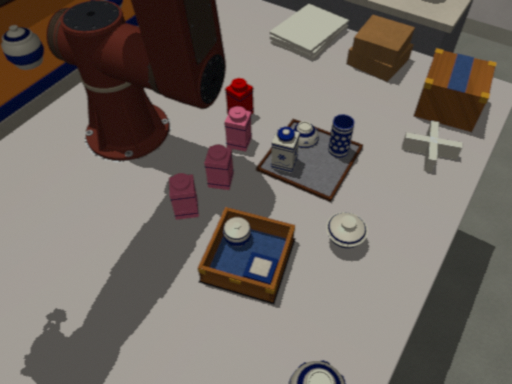

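View pics/top0.png

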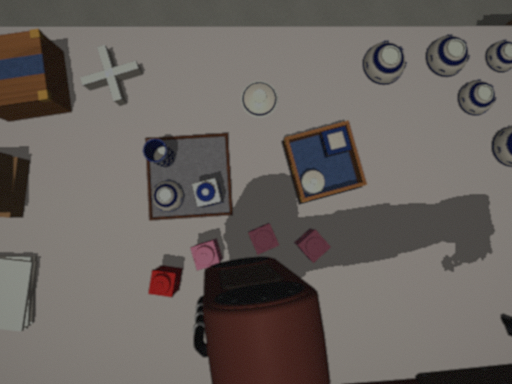

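View pics/wrist0.png

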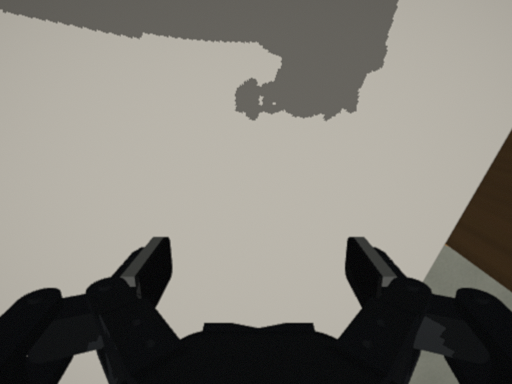

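The scene view shows the tray at about (310,158), with the white caddy at (285,148), the inverted bowl at (304,133) and the blue pot at (341,135). The case is at about (248,255), and pink and red look-alikes stand near the arm. The top view shows the case at (325,162), with the jar at (313,181) and the box at (336,140). The tray is at (189,176), with the caddy at (206,192), the pot at (160,152) and the bowl at (168,195).

```bash
cat > h.py <<'E'
import numpy as np, cv2
def K(c):
    f=192/np.tan(np.radians(c["vertical_fov"])/2); return np.array([[f,0,c["cx"]],[0,f,c["cy"]],[0,0,1]])
def ray(c,uv):
    R=cv2.Rodrigues(np.array(c["rvec"]))[0]; t=np.array(c["tvec"]).ravel()
    uv=np.atleast_2d(uv).astype(float)
    d=(R.T@np.linalg.inv(K(c))@np.c_[uv,np.ones(len(uv))].T).T
    return -R.T@t, d/np.linalg.norm(d,axis=1)[:,None]
def onplane(c,uv,z):
    o,d=ray(c,uv); return o+d*((z-o[2])/d[:,2])[:,None]
def proj(c,P):
    return cv2.projectPoints(np.atleast_2d(P).astype(float),np.array(c["rvec"]),np.array(c["tvec"]),K(c),None)[0][:,0]
def tri(rays):
    A=np.zeros((3,3));b=np.zeros(3)
    for o,d in rays:
        M=np.eye(3)-np.outer(d,d);A+=M;b+=M@o
    p=np.linalg.solve(A,b); return p,[np.linalg.norm((np.eye(3)-np.outer(d,d))@(p-o)) for o,d in rays]
E
python3 - <<'E'
from plant import robot
import cv2,numpy as np
from h import *
t=cv2.imread("pics/top0.png")
cv2.imwrite("pics/top0z.png",cv2.resize(t[110:230,135:375],None,fx=3.3,fy=3.3,interpolation=cv2.INTER_CUBIC))
s=cv2.imread("pics/scene0.png")
cv2.imwrite("pics/scene0z.png",cv2.resize(s[105:305,195:375],None,fx=3,fy=3,interpolation=cv2.INTER_CUBIC))
c=robot.get_calibration("top"); print(ray(c,[[256,192]])[0], onplane(c,[[325,162],[189,176]],0.0))
c=robot.get_calibration("scene"); print(ray(c,[[256,192]])[0])
c=robot.get_calibration("wrist"); o,d=ray(c,[[256,192]]);print(o,d)
E
```

```text
[0.41229853 0.0109652  1.0866824 ] [[ 0.55862772 -0.18728607  0.        ]
 [ 0.52211659  0.19407485  0.        ]]
[ 0.88656571 -0.63215841  0.9729304 ]
[ 0.26620857 -0.54143979  0.37349009] [[-0.26107853 -0.08517626 -0.96155239]]
```

View pics/top0z.png

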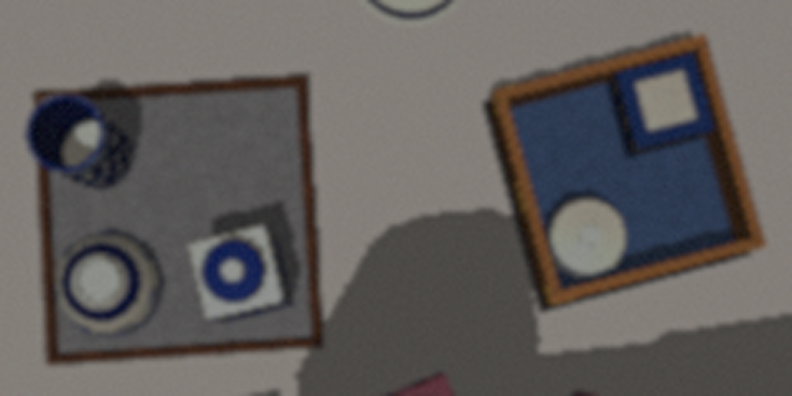

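View pics/scene0z.png

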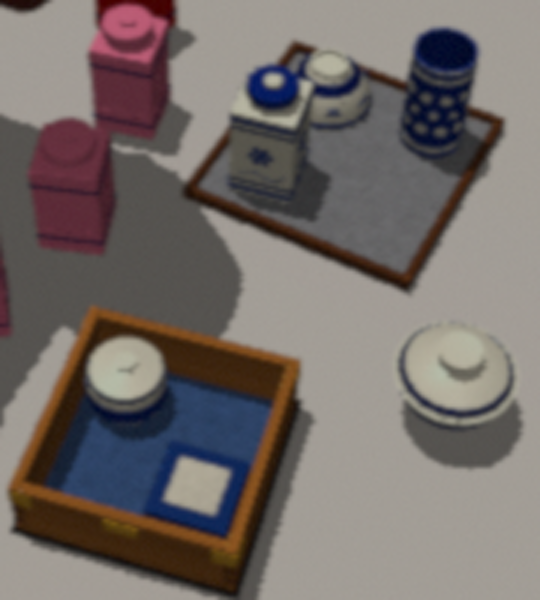

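```bash
python3 - <<'E'
from plant import robot
import cv2,numpy as np,pickle
from h import *
print(robot.tip_reach, robot.observe()["time"])
views={}
def look(name,C,off,dr=0.045,z=0.33):
    C=np.array(C); a=np.arctan2(C[1],C[0]); u=np.array([np.cos(a),np.sin(a)]); n=np.array([-u[1],u[0]])
    p=C+u*dr+n*off
    robot.move_pose([p[0],p[1],z],[180,0,np.degrees(a)+180-360*(a>0)])
    robot.pause(0.15)
    o=robot.observe(); c=robot.get_calibration("wrist"); im=robot.grab_frame("wrist")
    cv2.imwrite(f"pics/{name}.png",im); pickle.dump(c,open(f"pics/{name}.pkl","wb"))
    print(name,o["time"],o["tool_pos"].round(4),o["tcp_rot"].round(2),o["q"].round(1))
look("wc1",[0.559,-0.187],-0.06)
look("wc2",[0.559,-0.187],0.06)
look("wt1",[0.525,0.194],-0.06)
look("wt2",[0.525,0.194],0.06)
E
python3 -c "
import cv2,numpy as np
I=[cv2.imread(f'pics/{n}.png') for n in ('wc1','wc2','wt1','wt2')]
cv2.imwrite('pics/wcase.png',cv2.resize(np.vstack([np.hstack(I[:2]),np.hstack(I[2:])]),(800,600),interpolation=cv2.INTER_AREA))"
```

```text
0.0726 0.15
wc1 2.0833 [ 0.5822 -0.259   0.3299] [-180.     -0.    161.41] [-35.7  13.1  16.2  93.1  -0.  -17.1]
wc2 2.8333 [ 0.6205 -0.1454  0.3299] [-179.99   -0.    161.42] [-24.9  13.2  16.2  93.1  -0.   -6.3]
wt1 4.1833 [0.5885 0.1519 0.3298] [-1.8000e+02 -1.0000e-02 -1.5986e+02] [  2.2   7.8  10.3  92.5  -0.  -18. ]
wt2 4.9333 [0.5469 0.2649 0.3299] [-1.7999e+02 -1.0000e-02 -1.5980e+02] [13.5  7.8 10.2 92.5 -0.  -6.7]
```

View pics/wcase.png

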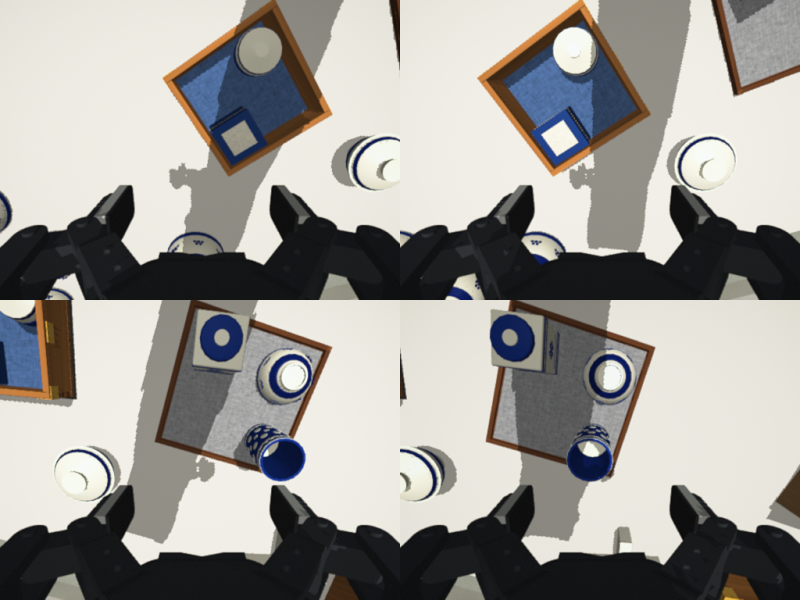

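Top row: the case corners are visible in both wc1 and wc2, with the jar at the top corner and the box at the bottom corner, so the left and right corners are free. Bottom row: the caddy (blue lid) is at the tray's upper left, the bowl is on the right, and the open blue pot is at the bottom right. Next I'll measure by masks.

```bash
cat > meas.py <<'E'
import cv2,numpy as np,pickle
from h import *
def load(n): return cv2.imread(f"pics/{n}.png"),pickle.load(open(f"pics/{n}.pkl","rb"))
def big(m):
    cs,_=cv2.findContours(m,cv2.RETR_EXTERNAL,cv2.CHAIN_APPROX_NONE); return max(cs,key=cv2.contourArea)
def linefit(pts):
    vx,vy,x,y=cv2.fitLine(pts.astype(np.float32),cv2.DIST_HUBER,0,.01,.01).ravel(); return np.array([x,y]),np.array([vx,vy])
def quad(cnt):
    """refined corners of a 4-sided blob: approx by minimal polygon, then robust line fits"""
    h=cv2.convexHull(cnt); per=cv2.arcLength(h,True)
    for e in np.linspace(.01,.12,60):
        q=cv2.approxPolyDP(h,e*per,True)
        if len(q)<=4: break
    q=q[:,0].astype(float); L=[]
    P=cnt[:,0].astype(float)
    for i in range(len(q)):
        a,b=q[i],q[(i+1)%len(q)]; u=(b-a)/np.linalg.norm(b-a); n=np.array([-u[1],u[0]])
        s=(P-a)@u; d=(P-a)@n; k=(abs(d)<4)&(s>.12*np.linalg.norm(b-a))&(s<.88*np.linalg.norm(b-a))
        L.append(linefit(P[k]))
    out=[]
    for i in range(len(q)):
        (p,u),(r,w)=L[i-1],L[i]; t=np.linalg.solve(np.c_[u,-w],r-p); out.append(p+u*t[0])
    return np.array(out)
E
python3 - <<'E'
from meas import *
res=[]
vis=[]
for n in("wc1","wc2"):
    im,c=load(n); hsv=cv2.cvtColor(im,cv2.COLOR_BGR2HSV)
    H,S,V=cv2.split(hsv)
    wood=((H>=4)&(H<=22)&(S>90)).astype(np.uint8)*255
    blue=((H>=95)&(H<=130)&(S>60)).astype(np.uint8)*255
    m=wood.copy(); m[250:]=0
    m=cv2.morphologyEx(m,cv2.MORPH_OPEN,np.ones((3,3)))
    cnt=big(m); q=quad(cnt); res.append((c,q)); print(n,len(q),q.round(1).tolist())
    v=im.copy(); cv2.polylines(v,[np.round(q*1).astype(int)],True,(0,255,0),1)
    vis.append(v[:260])
for c,q in res: print(onplane(c,q,.066).round(4).tolist())
np.save("pics/q.npy",np.array([r[1] for r in res]))
cv2.imwrite("pics/casequad.png",cv2.resize(np.vstack(vis),None,fx=1.15,fy=1.15))
E
```

```text
wc1 4 [[350.70001220703125, -1.5], [424.29998779296875, 145.60000610351562], [292.70001220703125, 225.10000610351562], [208.39999389648438, 99.80000305175781]]
wc2 4 [[231.3000030517578, -1.399999976158142], [319.6000061035156, 145.39999389648438], [195.89999389648438, 225.39999389648438], [99.0, 99.5999984741211]]
[[0.4473, -0.1154, 0.066], [0.6173, -0.0706, 0.066], [0.6627, -0.2409, 0.066], [0.4922, -0.2856, 0.066]]
[[0.4475, -0.1153, 0.066], [0.6171, -0.0701, 0.066], [0.6633, -0.2402, 0.066], [0.4922, -0.2851, 0.066]]
```

View pics/casequad.png

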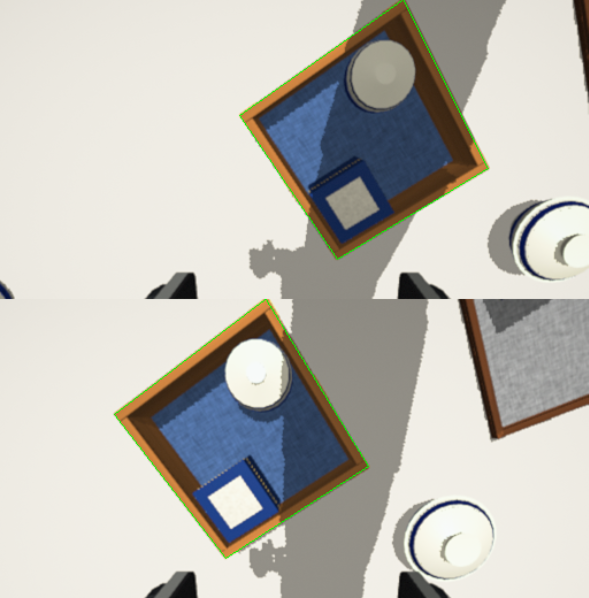

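Run:
```python
from meas import *
v=[]
for n in("wt1","wt2"):
    im,c=load(n); v.append(cv2.resize(im[0:240,90:360] if n=="wt2" else im[0:240,190:460],None,fx=1.48,fy=1.48*1.6,interpolation=cv2.INTER_CUBIC) if 0 else cv2.resize(im[0:240,90:350] if n=="wt2" else im[0:240,180:440],None,fx=1.5,fy=1.5,interpolation=cv2.INTER_CUBIC))
cv2.imwrite("pics/tz.png",np.hstack(v))
# case triangulate
q=np.load("pics/q.npy"); c1=load("wc1")[1]; c2=load("wc2")[1]
for a,b in zip(*q):
    p,e=tri([(ray(c,x)[0],ray(c,x)[1][0]) for c,x in((c1,a),(c2,b))]); print(p.round(4),np.round(e,4))
```

```text
[ 0.4473 -0.1152  0.0655] [0.0001 0.0001]
[ 0.6175 -0.07    0.0649] [0.0001 0.0001]
[ 0.6639 -0.241   0.0637] [0.0002 0.0002]
[ 0.492  -0.2858  0.0645] [0.0001 0.0001]
```

View pics/tz.png

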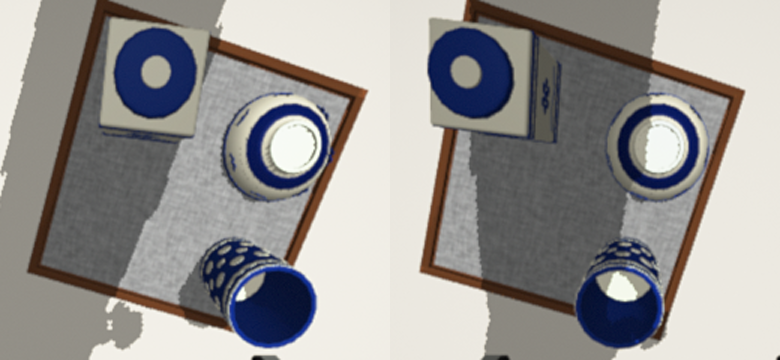

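The zoom shows the caddy's top face with its blue lid and the pot's open rim clearly in both views. The lid centre is at about (283,48) in wt1 and (143,47) in wt2. The rim centre is at about (362,204) in wt1 and (243,203) in wt2.

Run:
```python
from meas import *
for n,(x,y) in(("wt1",(180,0)),("wt2",(90,0))):
    im,c=load(n); g=lambda u,v: im[int(v/1.5),int(u/1.5)+x].tolist()
    if n=="wt1": print(g(115,40),g(190,125),g(60,60),g(255,110),g(215,20),g(270,290),g(312,320), g(195,90))
    else: print(g(46,40),g(125,20),g(20,60),g(100,130),g(158,100),g(230,310))
    hsv=cv2.cvtColor(im,cv2.COLOR_BGR2HSV);H,S,V=cv2.split(hsv)
    b=((H>=105)&(H<=130)&(S>120)).astype(np.uint8)*255
    cs,_=cv2.findContours(b[:245],cv2.RETR_EXTERNAL,cv2.CHAIN_APPROX_NONE)
    for k in cs:
        if cv2.contourArea(k)>300: print(n,cv2.contourArea(k),cv2.boundingRect(k))
```

```text
[156, 173, 175] [151, 169, 171] [133, 140, 144] [184, 207, 210] [129, 137, 140] [53, 18, 7] [188, 163, 156] [153, 170, 173]
wt1 2330.5 (333, 178, 57, 54)
wt1 611.0 (315, 161, 43, 44)
wt1 2247.0 (345, 70, 54, 56)
wt1 2415.5 (256, 19, 55, 59)
wt1 4032.0 (0, 15, 53, 98)
[126, 134, 136] [18, 33, 56] [220, 228, 231] [132, 147, 150] [66, 68, 67] [75, 25, 10]
wt2 2328.5 (214, 178, 57, 54)
wt2 2248.0 (242, 70, 53, 56)
wt2 2497.0 (116, 19, 56, 59)
```

Run:
```python
from meas import *
from scipy.optimize import least_squares
def circ(P):
    r=least_squares(lambda p:np.hypot(P[:,0]-p[0],P[:,1]-p[1])-p[2],[*P.mean(0),.03],loss="soft_l1",f_scale=.0005).x; return r
boxes={"wt1":dict(pot=(333,178,57,54),lid=(256,19,55,59)),"wt2":dict(pot=(214,178,57,54),lid=(116,19,56,59))}
cen={}
vis=[]
for n in boxes:
    im,c=load(n); hsv=cv2.cvtColor(im,cv2.COLOR_BGR2HSV);H,S,V=cv2.split(hsv)
    b=((H>=105)&(H<=130)&(S>120)).astype(np.uint8)*255
    v=im.copy()
    for o,(x,y,w,h) in boxes[n].items():
        m=np.zeros_like(b); m[y:y+h,x:x+w]=b[y:y+h,x:x+w]; k=cv2.convexHull(big(m))
        e=cv2.fitEllipse(big(m) if o=="lid" else k); cen.setdefault(o,[]).append((c,np.array(e[0])))
        for z in ((.118,.120,.122) if o=="pot" else (.120,.128)):
            print(n,o,z,circ(onplane(c,k[:,0],z)[:,:2]).round(4),np.round(e[0],1))
        cv2.ellipse(v,e,(0,255,0),1)
    # caddy top
    B,G,R=[im[:,:,i].astype(float) for i in range(3)]
    m=((R/(B+1)>1.09)&(S<70)&(V>145)&(V<200)).astype(np.uint8)*255
    m2=np.zeros_like(m); x,y,w,h=boxes[n]["lid"]; m2[max(0,y-14):y+h+28,x-14:x+w+24]=m[max(0,y-14):y+h+28,x-14:x+w+24]
    m2=cv2.morphologyEx(m2,cv2.MORPH_OPEN,np.ones((3,3)))
    v[m2>0]=(0,0,255); vis.append(cv2.resize(v[:110,x-50:x+90],None,fx=2.8,fy=2.8))
    vis.append(cv2.resize(v[130:240,boxes[n]["pot"][0]-50:boxes[n]["pot"][0]+90],None,fx=2.8,fy=2.8))
for o in cen:
    p,e=tri([(ray(c,x)[0],ray(c,x)[1][0]) for c,x in cen[o]]); print(o,p.round(4),np.round(e,4))
cv2.imwrite("pics/mm.png",np.vstack([np.hstack(vis[:2]),np.hstack(vis[2:])])[:600,:800])
```

```text
wt1 pot 0.118 [0.5774 0.2599 0.0288] [361.4 204.2]
wt1 pot 0.12 [0.577  0.2589 0.0286] [361.4 204.2]
wt1 pot 0.122 [0.5766 0.258  0.0284] [361.4 204.2]
wt1 lid 0.12 [0.4702 0.1318 0.0235] [282.9  48.1]
wt1 lid 0.128 [0.4717 0.1317 0.0229] [282.9  48.1]
wt2 pot 0.118 [0.5776 0.2591 0.0289] [242.3 204.2]
wt2 pot 0.12 [0.5769 0.259  0.0287] [242.3 204.2]
wt2 pot 0.122 [0.5762 0.2589 0.0285] [242.3 204.2]
wt2 lid 0.12 [0.4709 0.13   0.024 ] [143.2  48.3]
wt2 lid 0.128 [0.4712 0.1332 0.0233] [143.2  48.3]
pot [0.5763 0.2588 0.1197] [0. 0.]
lid [0.4705 0.1316 0.1246] [0. 0.]
```

View pics/mm.png

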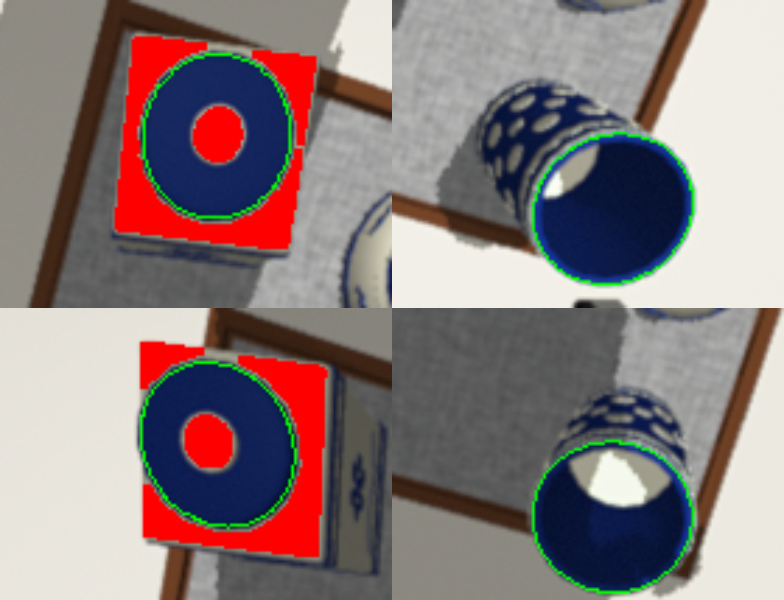

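The pot rim and the lid outline fit cleanly in both views. The red mask covers the caddy's top face, at about (233–293, 13–89) in wt1.

Run:
```python
from meas import *
boxes={"wt1":(256,19,55,59),"wt2":(116,19,56,59)}
Q=[];C=[]
for n,(x,y,w,h) in boxes.items():
    im,c=load(n); S,V=cv2.split(cv2.cvtColor(im,cv2.COLOR_BGR2HSV))[1:]
    B,R=im[:,:,0].astype(float),im[:,:,2].astype(float)
    m=((R/(B+1)>1.09)&(S<70)&(V>145)&(V<200)).astype(np.uint8)*255
    m2=np.zeros_like(m); s=(slice(max(0,y-14),y+h+28),slice(x-14,x+w+24)); m2[s]=m[s]
    m2=cv2.morphologyEx(m2,cv2.MORPH_OPEN,np.ones((3,3)))
    k=np.vstack([t for t in cv2.findContours(m2,cv2.RETR_EXTERNAL,cv2.CHAIN_APPROX_NONE)[0] if cv2.contourArea(t)>25])
    q=quad(k); 
    if n=="wt2": pass
    q=q[np.argsort(np.arctan2(*(q-q.mean(0)).T[::-1]))]
    P=onplane(c,q,.112)[:,:2]; d=np.roll(P,-1,0)-P
    print(n,q.round(1).tolist(),"\n",P.round(4).tolist(),"cen",P.mean(0).round(4),"len",np.hypot(*d.T).round(4),"ang",(np.degrees(np.arctan2(d[:,1],d[:,0]))%90).round(2))
    Q.append(q);C.append(c)
for a,b in zip(*Q):
    p,e=tri([(ray(c,t)[0],ray(c,t)[1][0]) for c,t in zip(C,(a,b))]); print(p.round(4),np.round(e,4))
# covered bowl & pink neighbours rough from top not needed; case pose
q=np.load("pics/q.npy"); P=np.mean([onplane(load(n)[1],t,.066)[:,:2] for n,t in zip(("wc1","wc2"),q)],0)
d=np.roll(P,-1,0)-P; print("case",P.mean(0),(np.degrees(np.arctan2(d[:,1],d[:,0]))%90),np.hypot(*d.T))
```

```text
wt1 [[253.6999969482422, 12.300000190734863], [317.8999938964844, 20.700000762939453], [308.29998779296875, 88.80000305175781], [246.6999969482422, 81.5]] 
 [[0.4502, 0.0973], [0.4369, 0.1525], [0.4921, 0.1665], [0.5058, 0.1106]] cen [0.4713 0.1317] len [0.0568 0.0569 0.0576 0.0572] ang [13.51 14.26 13.78 13.38]
wt2 [[115.9000015258789, 12.100000381469727], [181.6999969482422, 21.299999237060547], [178.8000030517578, 88.5], [117.30000305175781, 80.9000015258789]] 
 [[0.4501, 0.0971], [0.4371, 0.153], [0.492, 0.1661], [0.5052, 0.1107]] cen [0.4711 0.1317] len [0.0574 0.0564 0.0569 0.0568] ang [13.02 13.4  13.44 13.83]
[0.4502 0.0973 0.1123] [0.0001 0.0001]
[0.4368 0.1527 0.111 ] [0.0002 0.0002]
[0.4921 0.1664 0.1129] [0.0001 0.0001]
[0.5055 0.1104 0.1111] [0.0003 0.0003]
case [ 0.55495633 -0.17790005] [14.83104571 15.06139793 14.69734504 14.77163876] [0.17568583 0.17627215 0.17657734 0.17585878]
```

Both views agree to under 1 mm:

| Item | Centre (m) | Yaw | Measured height (mm) | Height from text (mm) |
|---|---|---|---|---|
| Case | (0.555, -0.178) | 14.85° | wall tops 64–65.5 | 66 |
| Pot | (0.577, 0.259) | – | rim 120 | 120 |
| Caddy | (0.471, 0.132) | 13.6° | body top 112 | 112 |

I'll pick the pot first and put it in the (+,+) corner.

```bash
cat >> h.py <<'E'
CC=np.array([0.555,-0.178]); TH=np.radians(14.85); RC=np.array([[np.cos(TH),-np.sin(TH)],[np.sin(TH),np.cos(TH)]])
def cw(x,y): return CC+RC@np.array([x,y])
def st(robot,tag=""):
    o=robot.observe(); print(tag,"t=%.2f"%o["time"],o["tool_pos"].round(4),o["tcp_rot"].round(2),"F",o["ft_force"].round(2),"M",o["torque"].round(2),"w %.4f"%o["gripper_width"]); return o
E
python3 - <<'E'
from plant import robot
from h import *
Y=14.85-180
p=[0.577,0.259]; T=cw(.0465,.0465); print(T)
print(robot.ik([*p,.147],[180,0,Y]),robot.ik([*T,.149],[180,0,Y]),robot.ik([0.4712,0.1317,.14],[180,0,13.6-180]),robot.ik([*cw(-.05,-.05),.14],[180,0,Y]))
robot.move_pose([*p,.27],[180,0,Y])
st(robot,"above")
print(robot.line_to([*p,.147],vel=.12,guard=15)); st(robot,"down")
robot.set_gripper(0.04); st(robot,"grip")
print(robot.line_to([*p,.30],vel=.12)); st(robot,"lift")
import cv2
cv2.imwrite("pics/lift_s.png",robot.grab_frame("scene")); cv2.imwrite("pics/lift_w.png",robot.grab_frame("wrist"))
a=cv2.imread("pics/lift_s.png")[60:320,130:390];b=cv2.imread("pics/lift_w.png")
cv2.imwrite("pics/lift.png",np.hstack([cv2.resize(a,(384,384)),b])[:, :800])
E
```

```text
[ 0.58802945 -0.12113564]
[12.34963931 13.26609902 -2.73467758 73.9992234   0.         -2.50036069] [-24.10649126   7.72883563  -8.68827623  73.58288814   0.
 -38.95649126] [  0.25519246 -11.64062399 -28.60159095  73.03903304   0.
 -13.34480754] [-37.81702461   3.17008861 -14.47294508  72.3569663    0.
 -52.66702461]
above t=5.36 [0.5767 0.258  0.2687] [ 179.99   -0.18 -165.2 ] F [-0.61  0.26  0.16] M [-0.01  0.   -0.02] w 0.0853
False
down t=6.53 [0.5775 0.2591 0.1481] [-1.8000e+02  9.0000e-02 -1.6515e+02] F [ 0.29 -0.06 -0.39] M [-0.01 -0.03 -0.01] w 0.0852
grip t=6.90 [0.5777 0.2591 0.1482] [-1.7999e+02  1.2000e-01 -1.6516e+02] F [ 0.4  -0.41  5.81] M [ 0.01 -0.02  0.  ] w 0.0596
False
lift t=8.32 [0.5767 0.2589 0.299 ] [ 1.8000e+02 -9.0000e-02 -1.6515e+02] F [ 0.54 -0.23 -2.41] M [-0.03  0.06 -0.03] w 0.0596
```

View pics/lift.png

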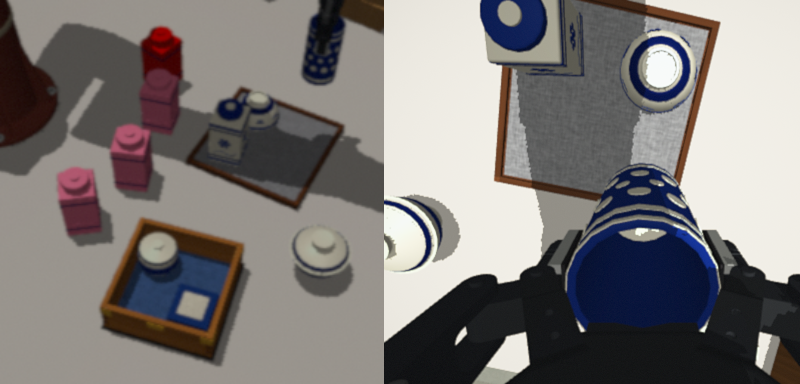

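The pot is held upright between the fingers at (645,270) in the wrist view. The bowl and caddy on the tray haven't moved. Next I'll carry the pot to the case.

Run:
```python
from plant import robot
from h import *
Y=14.85-180
T=cw(.0465,.0465)
robot.move_pose([*T,.30],[180,0,Y]); st(robot,"over")
robot.line_to([*T,.165],vel=.12); robot.pause(.2); st(robot,"pre")
print(robot.line_to([*T,.146],vel=.02,guard=5)); st(robot,"touch")
robot.pause(.1); st(robot)
cv2.imwrite("pics/pl_t.png",robot.grab_frame("top")); cv2.imwrite("pics/pl_s.png",robot.grab_frame("scene"))
a=cv2.imread("pics/pl_s.png")[180:320,180:320];b=cv2.imread("pics/pl_t.png")[100:230,260:390]
cv2.imwrite("pics/pl.png",np.hstack([cv2.resize(a,(400,400)),cv2.resize(b,(400,400))]))
```

```text
over t=9.84 [ 0.5882 -0.1201  0.3001] [ 1.7998e+02  1.0000e-02 -1.6508e+02] F [-0.41  0.48 -2.1 ] M [ 0.05 -0.05  0.04] w 0.0597
pre t=11.32 [ 0.5883 -0.1213  0.1657] [-1.7996e+02  4.0000e-02 -1.6515e+02] F [-0.14 -0.29 -2.56] M [-0.02  0.02 -0.04] w 0.0599
True
touch t=12.03 [ 0.5879 -0.1211  0.1502] [ 1.7999e+02 -3.0000e-02 -1.6515e+02] F [-0.66 -1.1   4.48] M [ 0.06  0.07 -0.  ] w 0.0591
 t=12.12 [ 0.5878 -0.1211  0.1502] [ 1.7998e+02 -3.0000e-02 -1.6515e+02] F [-1.06 -0.32  4.55] M [-0.02  0.13  0.06] w 0.0598
```

View pics/pl.png

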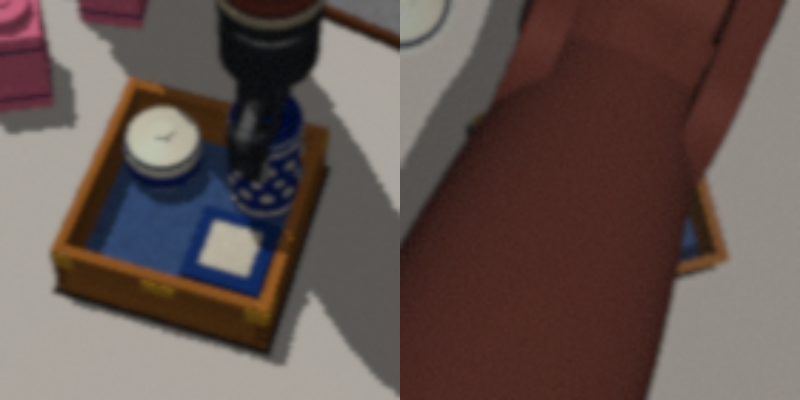

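The pot stands in the case corner, at about (265,150) in the left panel, and floor contact came at the predicted height. I'll release it, go up and check from two wrist views.

Run:
```python
from plant import robot
from h import *
import pickle
T=cw(.0465,.0465)
robot.set_gripper(.085); robot.pause(.1); st(robot,"open")
robot.line_to([*robot.observe()["tool_pos"][:2],.28],vel=.15); 
for n,p in (("pc1",[0.59,-0.22]),("pc2",[0.605,-0.13])):
    robot.move_pose([*p,.36],[180,0,161.4]); robot.pause(.15)
    c=robot.get_calibration("wrist"); im=robot.grab_frame("wrist"); cv2.imwrite(f"pics/{n}.png",im); pickle.dump(c,open(f"pics/{n}.pkl","wb"))
st(robot)
cv2.imwrite("pics/pc.png",cv2.resize(np.hstack([cv2.imread("pics/pc1.png"),cv2.imread("pics/pc2.png")]),(800,300),interpolation=cv2.INTER_AREA))
```

```text
open t=12.70 [ 0.5872 -0.1208  0.1491] [ 1.7991e+02 -1.2000e-01 -1.6515e+02] F [ 0.04 -0.15 -0.26] M [0.02 0.   0.01] w 0.0849
 t=15.15 [ 0.6049 -0.1307  0.3597] [-1.8000e+02 -2.0000e-02  1.6136e+02] F [-0.2   0.54 -0.51] M [ 0.04 -0.03 -0.01] w 0.0851
```

View pics/pc.png

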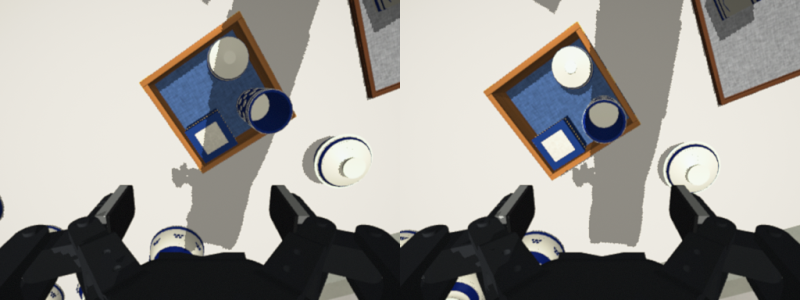

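The pot stands in the right-hand corner: the rim is at about (340,141) in pc1 and (262,154) in pc2 at full resolution. Next I'll fit the rim.

Run:
```python
from meas import *
from scipy.optimize import least_squares
vis=[];R=[]
for n in("pc1","pc2"):
    im,c=load(n); H,S,V=cv2.split(cv2.cvtColor(im,cv2.COLOR_BGR2HSV))
    w=proj(c,[[*cw(.0465,.0465),.122]])[0]
    m=((H>=105)&(H<=130)&(S>195)).astype(np.uint8)*255
    r=np.zeros_like(m); cv2.circle(r,tuple(np.round(w).astype(int)),42,255,-1); m&=r
    k=cv2.convexHull(big(m)); P=onplane(c,k[:,0],.122)[:,:2]
    # robust circle, known radius .029..0.030
    s=least_squares(lambda p:np.hypot(P[:,0]-p[0],P[:,1]-p[1])-p[2],[*P.mean(0),.03],loss="soft_l1",f_scale=.0005).x
    print(n,s.round(4),"case",(RC.T@(s[:2]-CC)).round(4))
    ce=proj(c,[[s[0],s[1],.122]])[0]; R.append((ray(c,ce)[0],ray(c,ce)[1][0]))
    # case rim re-fit
    wd=((H>=4)&(H<=22)&(S>90)).astype(np.uint8)*255; wd[250:]=0; wd[:,430:]=0
    wd=cv2.morphologyEx(wd,cv2.MORPH_OPEN,np.ones((3,3)))
    v=im.copy(); cv2.drawContours(v,[k],-1,(0,255,0),1)
    for a in np.linspace(0,2*np.pi,60): 
        u=proj(c,[[s[0]+s[2]*np.cos(a),s[1]+s[2]*np.sin(a),.122]])[0]; cv2.circle(v,tuple(np.round(u).astype(int)),0,(0,0,255),-1)
    x,y=np.round(w).astype(int); vis.append(cv2.resize(v[max(0,y-60):y+60,x-80:x+80],(400,300)))
print(tri(R))
cv2.imwrite("pics/pcz.png",np.hstack(vis))
```

```text
pc1 [ 0.5871 -0.121   0.0279] case [0.0457 0.0468]
pc2 [ 0.5871 -0.121   0.0278] case [0.0456 0.0469]
(array([ 0.58713777, -0.12097762,  0.12180556]), [np.float64(2.6109852332439663e-05), np.float64(2.6109852332232967e-05)])
```

View pics/pcz.png

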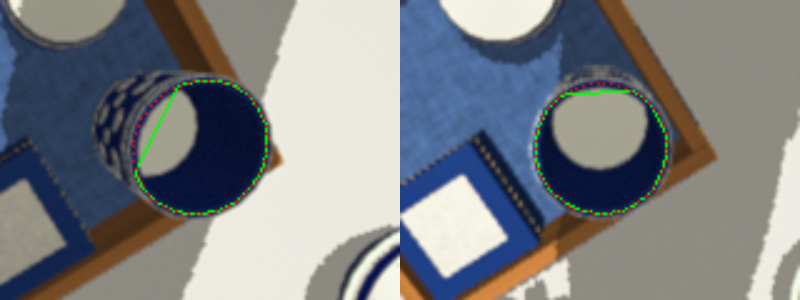

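The pot is at case (0.0457, 0.0468) with its rim at 121.8 mm, so it is upright, on the floor and within 10 mm of both walls. Now the caddy.

Run:
```python
from plant import robot
from h import *
Y=13.6-180; p=[0.4712,0.1317]
robot.move_pose([*p,.29],[180,0,Y]); robot.pause(.2); st(robot,"above")
print(robot.line_to([*p,.141],vel=.1,guard=12)); robot.pause(.2); st(robot,"down")
robot.set_gripper(0.04); robot.pause(.2); st(robot,"grip")
robot.line_to([*p,.31],vel=.12); robot.pause(.2); st(robot,"lift")
cv2.imwrite("pics/l2_s.png",robot.grab_frame("scene")); cv2.imwrite("pics/l2_w.png",robot.grab_frame("wrist"))
a=cv2.imread("pics/l2_s.png")[60:320,130:390];b=cv2.imread("pics/l2_w.png")
cv2.imwrite("pics/l2.png",np.hstack([cv2.resize(a,(384,384)),b])[:, :800])
```

```text
above t=16.51 [0.4719 0.1309 0.2902] [-1.7999e+02  2.0000e-02 -1.6650e+02] F [-0.63 -0.88  0.32] M [ 0.02 -0.   -0.02] w 0.0852
False
down t=18.35 [0.4714 0.1317 0.1414] [-1.7999e+02  3.0000e-02 -1.6640e+02] F [0.02 0.01 0.73] M [ 0.03 -0.02 -0.03] w 0.0852
grip t=18.91 [0.4714 0.1316 0.1413] [-1.7998e+02  3.0000e-02 -1.6640e+02] F [ 0.94 -1.02  3.39] M [-0.1  -0.07  0.05] w 0.0594
lift t=20.67 [0.471  0.1317 0.3096] [ 1.7999e+02 -4.0000e-02 -1.6640e+02] F [ 0.85  0.22 -4.28] M [ 0.   -0.01 -0.03] w 0.0592
```

View pics/l2.png

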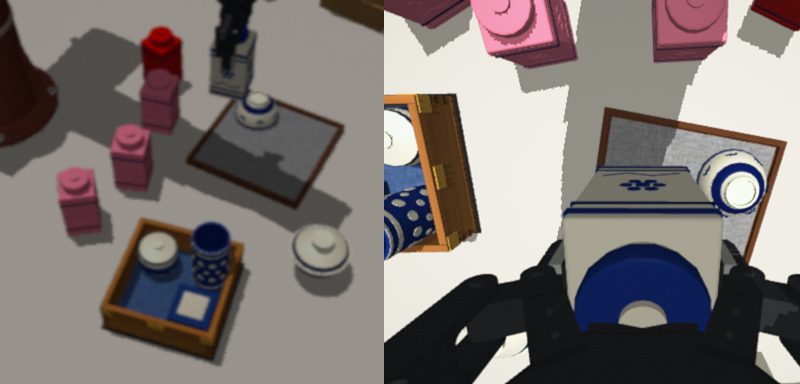

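The caddy is held square and upright at (640,250) in the wrist view, and the pot still stands in its corner. Next I'll carry it over the (-,-) corner and lower it.

Run:
```python
from plant import robot
from h import *
Y=14.85-180; T=cw(-.041,-.041); print(T)
robot.move_pose([*T,.31],[180,0,Y]); robot.pause(.2); st(robot,"over")
robot.line_to([*T,.160],vel=.12); robot.pause(.2); st(robot,"pre")
print(robot.line_to([*T,.139],vel=.015,guard=5)); st(robot,"touch")
robot.pause(.2); st(robot)
cv2.imwrite("pics/p2_s.png",robot.grab_frame("scene")); cv2.imwrite("pics/p2_w.png",robot.grab_frame("wrist"))
a=cv2.imread("pics/p2_s.png")[180:320,180:320];b=cv2.imread("pics/p2_w.png")
cv2.imwrite("pics/p2.png",np.hstack([cv2.resize(a,(384,384)),cv2.resize(b,(410,308),interpolation=cv2.INTER_AREA) if 0 else b[:, 50:460]]))
```

```text
[ 0.52587726 -0.22813847]
over t=22.33 [ 0.5262 -0.2271  0.3102] [-1.7999e+02  1.0000e-02 -1.6506e+02] F [ 0.17  0.45 -3.76] M [0.01 0.02 0.02] w 0.0594
pre t=23.93 [ 0.5261 -0.2283  0.1605] [-1.7996e+02  3.0000e-02 -1.6515e+02] F [-0.68  0.28 -5.66] M [ 0.01 -0.01 -0.03] w 0.0597
True
touch t=24.96 [ 0.5258 -0.2281  0.1433] [ 1.7999e+02 -1.0000e-02 -1.6515e+02] F [ 0.23 -1.26  6.83] M [0.07 0.07 0.12] w 0.0593
 t=25.16 [ 0.5258 -0.2282  0.1433] [ 1.7999e+02 -1.0000e-02 -1.6515e+02] F [ 0.31 -0.26  5.61] M [ 0.1  -0.02  0.04] w 0.0594
```

View pics/p2.png

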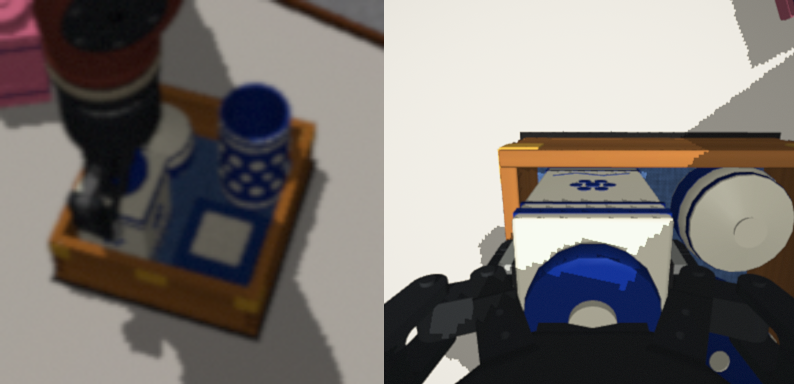

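The caddy is on the floor, upright, roughly 10 mm from both walls, and clear of the jar at (735,220) in the right panel. I'll push in -x first, then -y, guarded and slow.

```bash
cat >> h.py <<'E'
def stc(robot,tag=""):
    o=robot.observe(); F=o["ft_force"]; print(tag,"t=%.2f"%o["time"],"case xy",(RC.T@(o["tool_pos"][:2]-CC)*1000).round(2),"z %.4f"%o["tool_pos"][2],"rpy",o["tcp_rot"].round(2),"Fc",(RC.T@F[:2]).round(2),"Fz %.2f"%F[2],"M",(RC.T@o["torque"][:2]).round(2),o["torque"][2].round(2)); return o
E
python3 - <<'E'
from plant import robot
from h import *
stc(robot,"0")
print(robot.line_to([*cw(-.041,-.041),.1433],vel=.02)); robot.pause(.2); stc(robot,"z")
print(robot.line_to([*cw(-.055,-.041),.1433],vel=.008,guard=9)); stc(robot,"x"); robot.pause(.3); o=stc(robot,"x hold")
E
```

```text
0 t=25.26 case xy [-41.02 -40.98] z 0.1433 rpy [ 1.7999e+02 -1.0000e-02 -1.6515e+02] Fc [-0.92 -0.85] Fz 5.46 M [0.06 0.03] 0.09
False
z t=25.71 case xy [-40.98 -41.1 ] z 0.1434 rpy [ 1.7987e+02 -1.1000e-01 -1.6515e+02] Fc [-0.59 -0.02] Fz -0.24 M [-0.21 -0.03] 0.04
True
x t=26.87 case xy [-50.19 -41.02] z 0.1433 rpy [ 179.86    0.   -165.14] Fc [1.66 0.39] Fz 3.15 M [-0.16 -0.36] 0.06
x hold t=27.17 case xy [-50.13 -41.04] z 0.1433 rpy [ 1.7986e+02 -1.0000e-02 -1.6514e+02] Fc [-0.53  0.91] Fz 5.66 M [-0.16  0.03] -0.04
```

Run:
```python
from plant import robot
from h import *
x=-.0504
print(robot.line_to([*cw(x,-.055),.1431],vel=.008,guard=10)); stc(robot,"y"); robot.pause(.3); stc(robot,"y hold")
def avg(n=6):
    r=[]
    for _ in range(n): robot.pause(.03); o=robot.observe(); r.append([*(RC.T@o["ft_force"][:2]),o["ft_force"][2],*(RC.T@(o["tool_pos"][:2]-CC)*1000),o["tool_pos"][2]*1000])
    return np.mean(r,0)
print(avg().round(2))
# step commanded position into corner, small increments
for d in (.0002,.0005,.0008):
    g=robot.line_to([*cw(-.0502-d,-.0502-d),.1431],vel=.01,guard=20); robot.pause(.2); print(d,g,avg().round(2))
```

```text
True
y t=27.74 case xy [-50.14 -41.45] z 0.1434 rpy [ 1.7968e+02 -1.0000e-02 -1.6511e+02] Fc [0.19 0.1 ] Fz 4.25 M [-0.04  0.02] -0.05
y hold t=28.04 case xy [-50.11 -41.41] z 0.1434 rpy [ 1.7969e+02 -1.0000e-02 -1.6510e+02] Fc [-0.29  1.18] Fz 5.40 M [0.08 0.16] -0.01
[ -1.01   1.14   5.53 -50.12 -41.42 143.41]
0.0002 False [ 1.0000e-01  1.0060e+01  1.2310e+01 -5.0170e+01 -4.8700e+01  1.4347e+02]
0.0005 False [  1.4   10.19  11.54 -50.27 -49.   143.48]
0.0008 False [  3.42  10.73  11.22 -50.35 -49.19 143.5 ]
```

```bash
cat >> h.py <<'E'
def avg(robot,n=6):
    r=[]
    for _ in range(n): robot.pause(.03); o=robot.observe(); r.append([*(RC.T@o["ft_force"][:2]),o["ft_force"][2],*(RC.T@(o["tool_pos"][:2]-CC)*1000),o["tool_pos"][2]*1000,*(RC.T@o["torque"][:2]),o["torque"][2],*((o["tcp_rot"]-[180,0,-165.15]+180)%360-180)])
    return np.mean(r,0).round(2).tolist()
E
python3 - <<'E'
from plant import robot
from h import *
for dx,dy,z in ((.0008,.0008,.1435),(.0010,.0012,.1435),(.0013,.0017,.1435),(.0015,.0022,.1435)):
    g=robot.line_to([*cw(-.0502-dx,-.0502-dy),z],vel=.01,guard=15); robot.pause(.2); a=avg(robot); print(dx,dy,g,a)
    if g or max(a[:2])>18: break
print(robot.observe()["time"])
E
```

```text
0.0008 0.0008 False [4.33, 9.0, 7.23, -50.37, -49.4, 143.52, 2.01, -0.81, -0.21, -0.5, 0.11, 0.11]
0.001 0.0012 False [5.23, 10.79, 7.84, -50.41, -49.5, 143.53, 2.38, -1.01, -0.32, -0.54, 0.13, 0.12]
0.0013 0.0017 False [6.79, 12.44, 8.56, -50.47, -49.63, 143.55, 2.81, -1.28, -0.49, -0.58, 0.16, 0.13]
0.0015 0.0022 False [7.97, 14.33, 9.7, -50.51, -49.76, 143.57, 3.27, -1.46, -0.59, -0.63, 0.19, 0.14]
33.5833
```

Fy rises while the base seems stuck, and the moment lever suggests floor friction rather than wall b contact. I'll unload the floor a little and see whether the caddy slides on.

Run:
```python
from plant import robot
from h import *
for z in (.1438,.1441,.1444):
    g=robot.line_to([*cw(-.0517,-.0524),z],vel=.01,guard=15); robot.pause(.2); a=avg(robot); print(z,g,a)
    if a[2]<-1: break
im=robot.grab_frame("wrist"); cv2.imwrite("pics/push1.png",im)
cv2.imwrite("pics/push1z.png",cv2.resize(im[120:320,150:420],None,fx=2.9,fy=2.9,interpolation=cv2.INTER_CUBIC))
print(robot.observe()["time"])
```

```text
0.1438 False [8.73, 13.93, 7.35, -50.53, -49.78, 143.58, 3.03, -1.63, -0.6, -0.63, 0.18, 0.13]
0.1441 False [9.25, 12.73, 5.23, -50.55, -49.78, 143.59, 2.8, -1.79, -0.64, -0.64, 0.18, 0.13]
0.1444 False [9.66, 9.13, 1.14, -50.6, -50.32, 143.65, 2.05, -2.0, -0.46, -0.58, 0.18, 0.12]
35.5833
```

View pics/push1z.png

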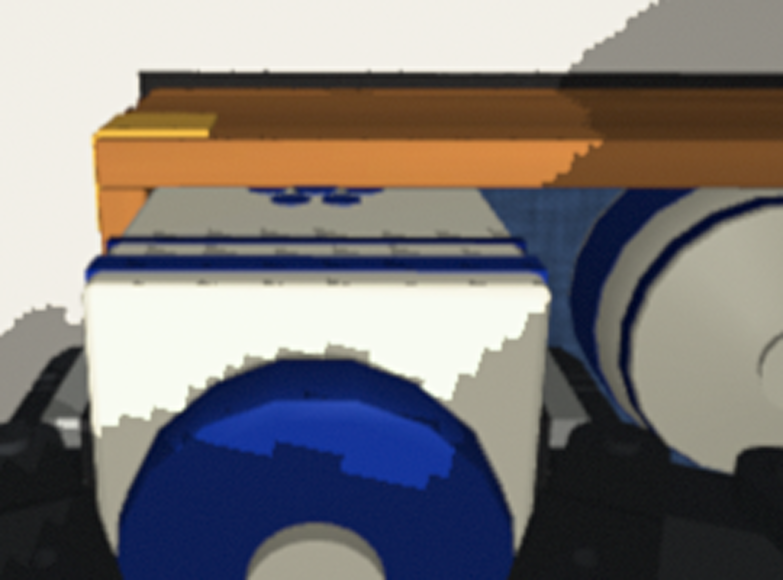

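The wrist view shows the caddy square in the corner: its far face is flush with wall c along (130–490,188), with a thin sliver of shading at the left wall around (148,195). It slid once the floor was unloaded, so I'll unload a bit more.

Run:
```python
from plant import robot
from h import *
for z,dy in ((.1446,.0524),(.1446,.0527),(.1446,.0530),(.1447,.0533)):
    g=robot.line_to([*cw(-.0517,-dy),z],vel=.01,guard=15); robot.pause(.2); a=avg(robot); print(z,dy,g,a)
    if a[2]<-2.2: break
print(robot.observe()["time"])
```

```text
0.1446 0.0524 False [9.89, 8.37, -0.46, -50.6, -50.32, 143.66, 1.87, -2.11, -0.46, -0.58, 0.17, 0.12]
0.1446 0.0527 False [9.77, 8.54, -0.49, -50.61, -50.63, 143.68, 1.93, -2.13, -0.45, -0.58, 0.17, 0.12]
0.1446 0.053 False [10.17, 8.25, -0.19, -50.6, -50.86, 143.67, 1.99, -2.12, -0.44, -0.59, 0.17, 0.12]
0.1447 0.0533 False [9.74, 10.19, -0.05, -50.61, -50.9, 143.66, 2.14, -2.15, -0.5, -0.62, 0.17, 0.13]
38.1833
```

Run:
```python
from plant import robot
from h import *
for x,y,r in ((.0517,.0533,.2),(.0519,.0535,.4),(.0521,.0538,.4),(.0523,.0540,.5)):
    g=robot.line_to([*cw(-x,-y),.1447],vel=.01,rotation=[180+r,0,-165.15],guard=15); robot.pause(.2); a=avg(robot); print(x,y,r,g,a)
    if a[0]>15 or a[1]>19: break
print(robot.observe()["time"])
```

```text
0.0517 0.0533 0.2 False [10.74, 12.56, 0.45, -50.59, -50.34, 143.48, 2.77, -2.23, -0.41, -0.18, 0.15, 0.1]
0.0519 0.0535 0.4 False [11.99, 14.04, 1.07, -50.62, -50.16, 143.45, 3.46, -2.41, -0.49, -0.04, 0.18, 0.11]
0.0521 0.0538 0.4 False [12.69, 15.45, 1.78, -50.65, -50.21, 143.46, 3.68, -2.59, -0.56, -0.06, 0.2, 0.12]
0.0523 0.054 0.5 False [13.86, 16.47, 2.3, -50.69, -50.13, 143.46, 4.23, -2.77, -0.63, -0.0, 0.23, 0.13]
40.7833
```

Run:
```python
from plant import robot
from h import *
for x,y,z in ((.0523,.0546,.1448),(.0523,.0552,.1449)):
    g=robot.line_to([*cw(-x,-y),z],vel=.01,rotation=[180.5,0,-165.15],guard=15); robot.pause(.2); a=avg(robot); print(x,y,g,a)
    if a[1]>22: break
robot.pause(.6); o=stc(robot,"hold"); print(avg(robot),np.abs(o["qvel"]).max(),o["gripper_width"])
for n in("wrist","scene","top"): cv2.imwrite(f"pics/f_{n}.png",robot.grab_frame(n))
w=cv2.imread("pics/f_wrist.png"); s=cv2.imread("pics/f_scene.png")
cv2.imwrite("pics/f.png",np.hstack([cv2.resize(w[110:290,150:420],(400,267),interpolation=cv2.INTER_CUBIC),cv2.resize(s[170:310,180:390],(400,267),interpolation=cv2.INTER_CUBIC)]))
```

```text
0.0523 0.0546 False [13.77, 19.85, 3.22, -50.7, -50.22, 143.45, 4.52, -2.79, -0.72, -0.06, 0.22, 0.14]
0.0523 0.0552 False [13.76, 23.17, 4.1, -50.69, -50.3, 143.47, 4.85, -2.81, -0.8, -0.11, 0.22, 0.15]
hold t=42.68 case xy [-50.71 -50.31] z 0.1435 rpy [ 179.89    0.21 -165.  ] Fc [13.71 24.02] Fz 4.08 M [ 4.85 -2.81] -0.86
[13.66, 22.98, 4.78, -50.71, -50.3, 143.46, 4.84, -2.82, -0.82, -0.11, 0.22, 0.15] 0.1254723745889493 0.059452151976578535
```

View pics/f.png

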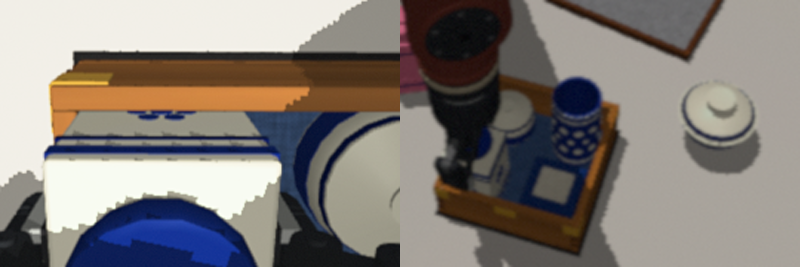

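View pics/f_scene.png

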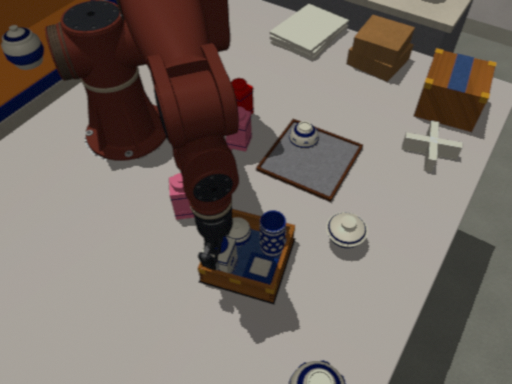

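Run:
```python
import cv2,numpy as np
f=lambda n: cv2.resize(cv2.imread(n)[200:300,190:300],(390,355),interpolation=cv2.INTER_CUBIC)
cv2.imwrite("pics/cmp.png",np.hstack([f("pics/scene0.png"),f("pics/f_scene.png")]))
a,b=[cv2.imread(n)[215:300,225:300] for n in("pics/scene0.png","pics/f_scene.png")]
lab=[]
for n in("pics/scene0.png","pics/f_scene.png"):
    im=cv2.imread(n); m=((im.min(2)>95)).astype(np.uint8)[245:285,240:280]; M=cv2.moments(m,True); print(n,"label",240+M["m10"]/M["m00"],245+M["m01"]/M["m00"],M["m00"])
```

```text
pics/scene0.png label 260.3233333333333 266.45 300.0Traceback (most recent call last):
  File "<stdin>", line 7, in <module>
ZeroDivisionError: float division by zero
```

View pics/cmp.png

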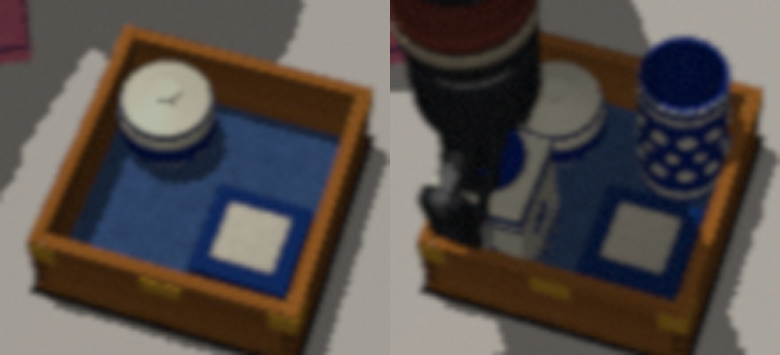

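The jar's right edge is at column 215 in both halves and the box label sits at (250,237), so neither moved. The pot is upright. The push is steady at about 14 N and 23 N, so I'm handing in.

Run:
```python
from plant import robot
from h import *
print(avg(robot)); stc(robot,"final"); robot.job_done()
```

```text
[14.06, 23.36, 4.15, -50.7, -50.3, 143.47, 4.85, -2.81, -0.82, -0.11, 0.22, 0.15]
final t=43.23 case xy [-50.7  -50.33] z 0.1435 rpy [ 179.89    0.22 -165.  ] Fc [14.08 23.83] Fz 4.72 M [ 4.85 -2.74] -0.85
the job is handed in; nothing more can be done
```

Both pieces are packed and the job was handed in at 43.2 s. No verdict came back, so this rests on my own checks.

- **Brush pot:** I stood it in the (+x,+y) corner and let it go. Two wrist views afterwards put it at case (45.7, 46.8) mm with its rim at 121.8 mm, so it was upright on the floor. The last scene picture still shows it standing there.
- **Tea caddy:** It is in the (-x,-y) corner, on the floor, still gripped (opening 59.5 mm). At hand-in the tool was at case (-50.7, -50.3) mm, with tilt and yaw error at or below about 0.2°. The wrist sensor read about 14 N towards wall c, 23 N towards wall d and 4 to 5 N down. Those are totals that include friction; I estimate about 4 N or more on each wall itself.
- **Packed pieces and bystanders:** The jar, the box and the covered bowl look unmoved in the scene picture, compared by eye. The inverted bowl looks unmoved too, but I did not measure it. My numeric check of the box label found no label pixels in the last picture, which was in shadow, so it gave nothing.
- **Disagreements:** The wall tops measured 64 to 65.5 mm against 66 mm in the text. The first push towards wall d stopped early on friction and tilted the tool 0.6°. I fixed that by easing the floor load and correcting the tilt before the final push.

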